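# Load a spring scale with slotted weights up to its mark

## Robot

A 6-joint arm with a two-finger parallel gripper is mounted at the origin on a cart in front of the work surface, level with it; the furniture and walls round the work are solid. World frame = base frame: x ahead of the robot, y to its left, z up, the work surface at z = 0. Lengths are in mm, angles in rad, forces in N, time in s.
With the tool pointing down it reaches from about 275 to 750 mm from the base axis. Payload 10.2 kg.
Tool frame: the origin (TCP) lies on the front face of the gripper's body, between the roots of the fingers; the fingertips stand 73 mm ahead of it and the grasp point (between the pads) lies 54 mm ahead of it; z points along the fingers, y is the line along which they close (so a half turn about z gives the same grasp; the last joint's range is limited). The gripper opens to 85 mm and grips with 20 to 120 N. Pads are 22 mm wide; open, the fingers measure 114 mm over their backs; the gripper's body (76 mm by 85 mm) begins 54 mm behind the grasp point. The pads swing forward as they close: fully open they stand 13 mm farther back than shut.
Start: joints at [-1.543, 0.313, 1.498, -0, 1.331, -0.223], TCP at [130.281, -508.585, 303.894] pointing down, gripper open.
Joint ranges: [-2.94, 2.94], [-0.97, 2.17], [0.19, 2.56], [-1.23, 4.37], [0.02, 3.11], [-2.88, 2.88]. Speed limits (rad/s): [2.39, 2.39, 3.01, 3.14, 3.14, 3.14].

## Interface

Orientations are given as a unit quaternion [w, x, y, z].
In Python, from rig import * gives the robot as it stands.
- The arm moves only by the tool step_arm, never from a script. Its argument "plan" is a list of rows, each an object with "offset": the shift along the tool's x, y, z in cm, a list of three; "rot": the turn, a rotation vector about the tool's x, y, z in degrees, a list of three; "gripper": the finger opening in cm, from 0 to 8.54. In form: [{"offset": [x, y, z], "rot": [wx, wy, wz], "gripper": gripper}, ...]. A call has 1 to 12 rows; each row is the pose to reach, as a shift and turn from the pose commanded when the call began, along the tool's axes at that moment; what a row does not reach only later rows make up. A row lasts 1/10 s, in which the tool goes at most 50 mm and 8.59 degrees, less where a joint would pass 70% of its speed; a pose out of reach is approached as far as the arm can. A call with a gripper value outside its range is refused whole. The fingers move at their own pace and stop on an object; "squeeze" is the grip in N (left out, the last holds). Time passes only in rows, so rows that repeat a pose let the fingers close. It gives the time, the measured TCP pose, the force, the opening and the grip force at its end, in the units of the state.
- sense(): the state, without advancing time (a new reading comes with each control period).
- capture(name): name is "side" or "top"; returns a dict with "color" (420x560x3 uint8, red, green, blue), "depth" (420x560 float32, mm along the optical axis (not along the pixel's ray), 0 where there is no reading), "vertical_fov" (degrees; the focal length in pixels is half the picture's height over the tangent of half this angle, whatever the lens; pixels are square), "cx", "cy" (the principal point, pixels), "k1" (the pictures are not rectified: a ray, as slopes to the right and down, at radius r is drawn at 1 + k1 r^2 times it, then the intrinsics apply), "rvec" (rotation vector, rad) and "tvec" (3), from world to camera coordinates, as OpenCV has them. Camera axes: x right, y down, z forward; pixel columns grow to the right and rows downward; lengths in mm; the calibration is good to about 2 mm. A picture is of the moment at which its call begins.
- finish_job(): hands the job in; it is judged then, once.
The state is a dict: "time_s": time; "joints": joint angles; "dq": joint speeds; "tau": joint torques, N m; "eef_pos": TCP position; "ee_rot": TCP orientation; "force": force on the tool from outside, world axes, zero at the start; "wrist_torque": the same for the moment, N m; "grip_width": opening from 0.0 (shut) to 1.0 (fully open); "grip_force": force on a finger pad.
Only numpy, scipy, OpenCV 4.12 (cv2) and the standard library are available. Lean on these libraries where they do the work, as an engineer would, in place of code of your own. Each camera call takes 0.05 s, during which the arm holds its last target. There are 200 camera calls.

## Task

Bring the spring scale with the pellet jar on it up to its green mark: take the slotted brass weights from the rack one at a time and slide each, level, onto the stem of the pan (a second one on top of the first) until the stem butts gently against the end of the slot, and stop as soon as the pointer has come down level with the green mark or past it, with no more weights than that takes. Feel for the stem with only a few newtons (never 12 N or more against the scale) and never press the pan down onto its bottom stop. Leave the spare weights on the rack and everything else as it stands.

Things in the scene. Friction and masses are not known exactly. Their poses are not given: they have to be found in the camera images.
- scale: grey spring scale, fixed; base 235 x 88 x 34 mm. Origin: on the worktop under the pan's column; x from the gauge end (robot side) to the jar end. Over it a flat rimless aluminium pan (x -85 to +131 mm, y +-42), its top 95 mm up when unloaded, less the value of joint pan. Gauge: white plate at x = -97 mm, 108 mm high, y 9 to 43, black lines 10 mm apart, green mark, red pointer.
- slide_start (a point): point on the pan's top, 55 mm before the scale's origin along its x; sinks with the pan. Bring a weight's centre over it, slot first, 2 to 4 mm above the pan or the lower weight, and slide along the scale's +x. The steel stem (stem_c0), 7 mm thick, 50 mm tall, at y = 0, stands 35 to 75 mm further on: not measured, so feel for it. It gives 1 mm per 5 N; its foot holds to 18 N.
- pan (a joint): how far the pan has sunk, m: 0 unloaded, 0.045 on its bottom stop; pointer level with the green mark at 0.020. Spring 300 N/m, so a 300 g weight sinks it by 0.0098; the jar alone by 0.003 to 0.018. It settles in about half a second.
- pellet_jar: white specimen jar with a red lid, 51 mm wide, 72 mm tall, full of metal pellets, held fast in a low grey collar on the pan 95 mm along the scale's +x from its origin; its weight is not known (0.1 to 0.55 kg). Origin: centre of its underside
- rack: wooden strip, fixed, 185 mm along its x by 34 mm by 12 mm high; the weights stand on it in a row along x, 58 mm apart, and overhang it by 8 mm on either side. Origin: centre of its underside
- weight_1: slotted brass disc, 50 mm wide, 20 mm thick, 300 g, one of three alike, flat on the rack. Origin: centre of its underside. A slot 10 mm wide, flared at the rim, runs along its x axis from the +x rim to a flat end 3.5 mm past the centre: when the 7 mm stem butts against it, the stem stands on the weight's centre. Slot points within 0.3 rad of the scale's +x. Grip across y, from above.
- weight_2: slotted brass disc, 50 mm wide, 20 mm thick, 300 g, one of three alike, flat on the rack. Origin: centre of its underside. A slot 10 mm wide, flared at the rim, runs along its x axis from the +x rim to a flat end 3.5 mm past the centre: when the 7 mm stem butts against it, the stem stands on the weight's centre. Slot points within 0.3 rad of the scale's +x. Grip across y, from above.
- weight_3: slotted brass disc, 50 mm wide, 20 mm thick, 300 g, one of three alike, flat on the rack. Origin: centre of its underside. A slot 10 mm wide, flared at the rim, runs along its x axis from the +x rim to a flat end 3.5 mm past the centre: when the 7 mm stem butts against it, the stem stands on the weight's centre. Slot points within 0.3 rad of the scale's +x. Grip across y, from above.
- microscope_a: white stereo microscope, fixed, about 320 x 190 mm and 332 mm tall, its eyepieces leaning towards the robot and to the left; it stands to the right of scale and rack and reaches to about x = 0.40 in front and y = 0.17 at the left: pass in front of it, not over it. Origin: under its middle, on the worktop
- plastic_cup: frosted plastic cup, 86 mm wide and 103 mm tall, bystander. Origin: centre of its underside
- petri_dish_1: clear petri dish, 58 mm wide and 13 mm high, bystander. Origin: centre of its underside

How it is judged (in metres and radians):
At the end, for the whole second after the job is handed in: The pan rests 19.5 to 30.5 mm down (at the mark or past it by no more than the last weight); each weight lies flat on the rack, or flat on the pan or a weight, centre within 3.4 mm of the stem axis; all at rest (value of joint pan between 0.0195 and 0.0305 m and velocity of joint pan below 0.01 m/s and ((horizontal distance between weight_1 and stem_c0 below 0.0034 m and angle between weight_1's own z axis and vertical below 0.08 rad and z of weight_1 in the frame of scale above 0.045 m) or (horizontal distance between weight_2 and stem_c0 below 0.0034 m and angle between weight_2's own z axis and vertical below 0.08 rad and z of weight_2 in the frame of scale above 0.045 m) or (horizontal distance between weight_3 and stem_c0 below 0.0034 m and angle between weight_3's own z axis and vertical below 0.08 rad and z of weight_3 in the frame of scale above 0.045 m)) and ((horizontal distance between weight_1 and stem_c0 below 0.0034 m and angle between weight_1's own z axis and vertical below 0.08 rad and z of weight_1 in the frame of scale above 0.045 m) or (z of weight_1 in the frame of rack between 0.009 and 0.016 m and y of weight_1 in the frame of rack between -0.017 and 0.017 m and x of weight_1 in the frame of rack between -0.095 and 0.095 m and angle between weight_1's own z axis and vertical below 0.08 rad)) and ((horizontal distance between weight_2 and stem_c0 below 0.0034 m and angle between weight_2's own z axis and vertical below 0.08 rad and z of weight_2 in the frame of scale above 0.045 m) or (z of weight_2 in the frame of rack between 0.009 and 0.016 m and y of weight_2 in the frame of rack between -0.017 and 0.017 m and x of weight_2 in the frame of rack between -0.095 and 0.095 m and angle between weight_2's own z axis and vertical below 0.08 rad)) and ((horizontal distance between weight_3 and stem_c0 below 0.0034 m and angle between weight_3's own z axis and vertical below 0.08 rad and z of weight_3 in the frame of scale above 0.045 m) or (z of weight_3 in the frame of rack between 0.009 and 0.016 m and y of weight_3 in the frame of rack between -0.017 and 0.017 m and x of weight_3 in the frame of rack between -0.095 and 0.095 m and angle between weight_3's own z axis and vertical below 0.08 rad)) and linear speed of each of weight_1, weight_2, weight_3 below 0.02 m/s); the robot touches nothing.
It fails at once if a weight is pushed against the scale (stem, pan or base) with 12 N or more (contact force between any of weight_1, weight_2, weight_3 and scale above 12 N).
It fails at once if the robot itself pushes on the scale with 12 N or more (contact force between any of the fingers, the arm and scale above 12 N).
It fails at once if the pan is pressed down onto its bottom stop (value of joint pan above 0.0435 m).
It fails at once if a bystander is moved by more than 20 mm (distance of any of plastic_cup, petri_dish_1 from where it was at the start of the episode above 0.02 m).
It also fails if it takes over 61 s, if anything falls off the work surface, if the arm or the gripper's body presses on something with over 40 N, if the wrist force passes 120 N, or if a joint passes its speed limit or range.

## Working session

There is one attempt and no reset: what is moved stays moved. The work goes in short steps, Python scripts to look and compute and a tool call to move; the robot and the scene stay as the last step left them, time stands still between calls to the robot, and variables do not carry over. Pictures are saved under pics/ and viewed, at most 10 in all, crops included, and the job is handed in when it is done.

Besides the shell and the picture viewer there is one more tool, called after "Emit:" as a command line: name --argument value ..., lists and objects as JSON in quotes. step_arm: Moves the arm, as the interface text tells. Its arguments: {"type":"object","properties":{"plan":{"type":"array"},"squeeze":{"type":"number"}},"required":["plan"]}

```bash
mkdir -p pics
cat > h.py <<'E'
from rig import *
import numpy as np, cv2, pickle
from scipy.spatial.transform import Rotation as R
def cam(c):
    H,W=c["depth"].shape; f=H/2/np.tan(np.radians(c["vertical_fov"])/2)
    Rm=R.from_rotvec(np.array(c["rvec"]).ravel()).as_matrix(); t=np.array(c["tvec"]).ravel()
    return f,Rm,t
def rays(c,px):
    f,Rm,t=cam(c); px=np.atleast_2d(np.array(px,float))
    d=(px-[c["cx"],c["cy"]])/f; u=d.copy()
    for _ in range(20): u=d/(1+c["k1"]*(u**2).sum(1,keepdims=True))
    v=np.c_[u,np.ones(len(u))]
    return -Rm.T@t, v@Rm, v
def onplane(c,px,z):
    o,w,_=rays(c,px); return o+w*((z-o[2])/w[:,2])[:,None]
def bydepth(c,px):
    o,w,_=rays(c,px); p=np.atleast_2d(px).astype(int); return o+w*c["depth"][p[:,1],p[:,0]][:,None]
def cloud(c):
    H,W=c["depth"].shape; g=np.stack(np.meshgrid(np.arange(W),np.arange(H)),-1).reshape(-1,2)
    return bydepth(c,g).reshape(H,W,3)
def proj(c,P):
    f,Rm,t=cam(c); q=np.atleast_2d(P)@Rm.T+t; u=q[:,:2]/q[:,2:]; u=u*(1+c["k1"]*(u**2).sum(1,keepdims=True)); return u*f+[c["cx"],c["cy"]]
E
python3 - <<'E'
from h import *
for n in("side","top"):
    c=capture(n); pickle.dump(c,open(n+"0.pkl","wb")); cv2.imwrite(f"pics/{n}0.png",c["color"][:,:,::-1])
    o,_,_=rays(c,[0,0]); print(n,o,c["vertical_fov"],c["k1"])
s=sense();print(s["force"],s["ee_rot"],s["eef_pos"],s["time_s"])
E
```

```text
side [ 204.41188737 1104.56309525  473.47874693] 47.56651268994284 -0.011137683346571694
top [ 387.8508548   145.44091824 1001.8080027 ] 54.092083315089106 -0.09767735465032966
[ 0.63486297  0.71451148 -0.07075486] [-5.86644133e-04  9.92147210e-01  1.25074241e-01  6.20578156e-05] [ 130.28262463 -508.41380595  303.40191064] 0.1
```

View pics/side0.png

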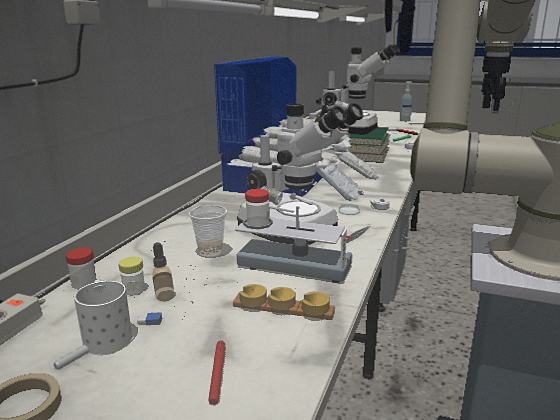

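View pics/top0.png

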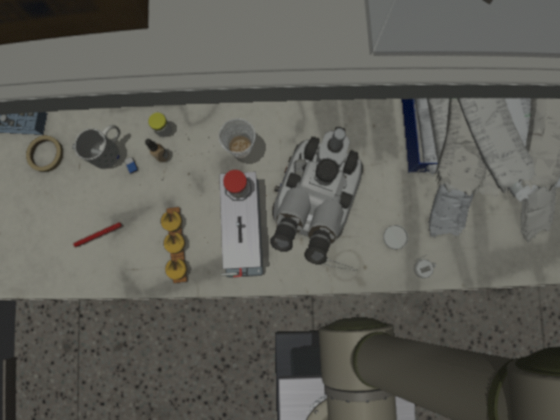

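Side: jar (257,208), pan and gauge (295,255)-(345,250), weights (254,293), (282,296), (316,302). Top: weights (170,219), (173,242), (176,268), pan around (240,225), jar lid (235,181), stem near (240,228).

Run:
```python
from h import *
t=pickle.load(open("top0.pkl","rb")); s=pickle.load(open("side0.pkl","rb"))
X=cloud(t); hsv=cv2.cvtColor(t["color"],cv2.COLOR_RGB2HSV)
m=((hsv[...,0]>15)&(hsv[...,0]<32)&(hsv[...,1]>150)&(hsv[...,2]>80)).astype(np.uint8); m[:200]=0
m[:,:150]=0; m[:,195:]=0
n,l,st,ce=cv2.connectedComponentsWithStats(m)
for i in range(1,n):
    if st[i,4]>40:
        cs,_=cv2.findContours((l==i).astype(np.uint8),0,2); c=max(cs,key=len)
        (cx,cy),r=cv2.minEnclosingCircle(c); ys,xs=np.where(l==i)
        print("W",st[i],onplane(t,[cx,cy],32)[0].round(1),"r px",r,"z",np.median(X[ys,xs,2]).round(1),"cent",onplane(t,ce[i],32)[0].round(1))
# pan: depth-based
Z=X[...,2]; sub=np.zeros(Z.shape,bool); sub[165:285,210:272]=1
pm=((Z>65)&(Z<105)&sub).astype(np.uint8)
n,l,st,ce=cv2.connectedComponentsWithStats(pm); i=1+np.argmax(st[1:,4]); q=X[l==i]
zp=np.median(q[:,2]); rect=cv2.minAreaRect(q[:,:2].astype(np.float32)); print("pan z",zp,q[:,2].std(),rect,cv2.boxPoints(rect))
A=np.c_[q[:,:2],np.ones(len(q))]; print("plane",np.linalg.lstsq(A,q[:,2],rcond=None)[0])
# brightness pan
pb=((hsv[...,1]<40)&(hsv[...,2]>150)&sub).astype(np.uint8); print(pb.sum())
# base by rack wood
lid=((hsv[...,0]<8)|(hsv[...,0]>172))&(hsv[...,1]>150)&(hsv[...,2]>80)&sub
n,l,st,ce=cv2.connectedComponentsWithStats(lid.astype(np.uint8))
for i in range(1,n):
    if st[i,4]>4:
        ys,xs=np.where(l==i); z=np.median(X[ys,xs,2]); print("red",st[i],"z",z,onplane(t,ce[i],z))
# high points on stem
sm=sub&(Z>zp+15); sm[:200]=0; sm[260:]=0
print("stem",X[sm].mean(0) if sm.any() else None, sm.sum())
a=t["color"][160:290,150:275]; cv2.imwrite("pics/topc.png",cv2.resize(a[:,:,::-1],None,fx=4.6,fy=4.6,interpolation=cv2.INTER_CUBIC))
b=s["color"][180:330,225:365]; cv2.imwrite("pics/sidec.png",cv2.resize(b[:,:,::-1],None,fx=4,fy=4,interpolation=cv2.INTER_CUBIC))
```

```text
W [162 212  18  19 182] [527.6 404.5  32. ] r px 9.374533653259277 z 32.3 cent [523.1 404.1  32. ]
W [165 234  19  19 197] [474.4 395.5  32. ] r px 9.661417961120605 z 32.0 cent [470.6 395.4  32. ]
W [166 259  20  21 220] [412.6 390.7  32. ] r px 10.198139190673828 z 31.6 cent [409.  390.8  32. ]
pan z 90.1748325356773 1.9488092011444105 ((510.1114501953125, 234.21478271484375), (235.2280731201172, 84.42086791992188), 1.7055996656417847) [[391.29318 272.90585]
 [393.80588 188.52238]
 [628.9297  195.52371]
 [626.417   279.90717]]
plane [ 5.50458488e-03 -3.68245076e-03  8.84085032e+01]
824
red [225 171  21  21 355] z 161.6400045817145 [[589.6641968  235.67091561 161.64000458]]
stem [438.07265764 174.86538351 552.97084674] 52
```

View pics/topc.png

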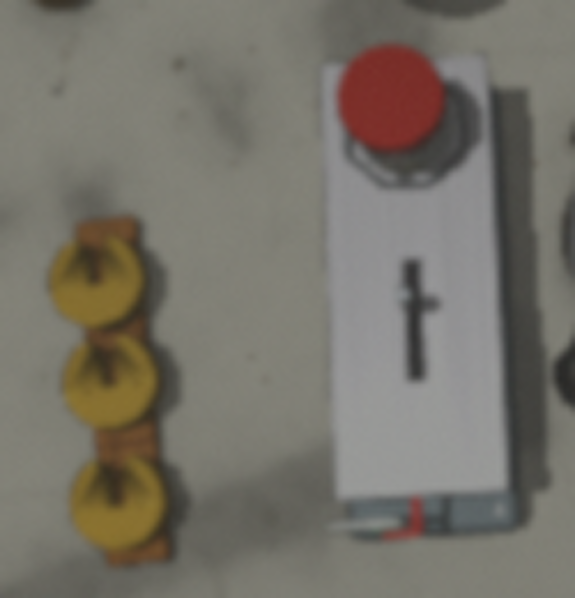

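View pics/sidec.png

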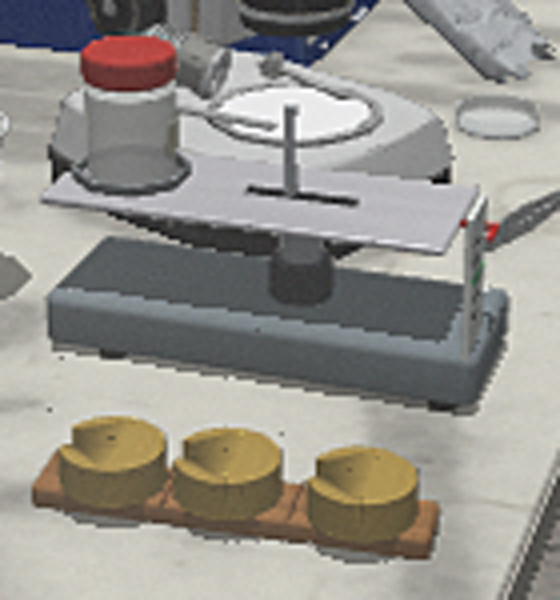

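Top crop: pan with slot and stem near its left part (403,295), slot openings point up (+x). Side crop: stem foot (291,193), top (291,106); slots open to the left (+x). Now stem triangulation and slot yaw.

Run:
```python
from h import *
t=pickle.load(open("top0.pkl","rb")); s=pickle.load(open("side0.pkl","rb"))
O=np.array([495.5,233.3]); a=.03
# stem: side-view ray met with scale's y=0 vertical plane
nrm=np.array([-np.sin(a),np.cos(a),0])
for px in ([225+291/4,180+193/4],[225+291/4,180+150/4],[225+291/4,180+106/4]):
    o,w,_=rays(s,px); k=(np.array([*O,0])-o)@nrm/(w[0]@nrm); P=o+w[0]*k; print("stem",P.round(1),"scale x",((P[:2]-O)@[np.cos(a),np.sin(a)]).round(1))
print("top stem tip", onplane(t,[150+403/4.6,160+293/4.6],140))
def warp(c,x0,y0,z,n=120,mm=.5):
    g=(np.arange(n)-n/2)*mm; yy,xx=np.meshgrid(-g,-g)  # col: -y right ; row: -x down
    P=np.c_[(x0+xx).ravel(),(y0+yy).ravel(),np.full(n*n,z)]; p=proj(c,P).astype(np.float32).reshape(n,n,2)
    return cv2.remap(c["color"],p[...,0],p[...,1],cv2.INTER_CUBIC)
rows=[]
hsv=lambda im:cv2.cvtColor(im,cv2.COLOR_RGB2HSV)
for c in (t,s):
    r=[]
    for (x,y) in((412.6,390.7),(470.1,397.6),(527.6,404.5)):
        im=warp(c,x,y,32); r.append(cv2.resize(im,(260,260)))
    rows.append(np.hstack(r))
cv2.imwrite("pics/warp.png",np.vstack(rows)[:,:,::-1])
h=hsv(t["color"]); X=cloud(t)
for z in [12]:
    m=((h[...,0]>4)&(h[...,0]<16)&(h[...,1]>100)).astype(np.uint8); m[:200]=0;m[290:]=0;m[:,:155]=0;m[:,195:]=0
    ys,xs=np.where(m); P=onplane(t,np.c_[xs,ys],z)[:,:2]; r=cv2.minAreaRect(P.astype(np.float32)); print("rack",r,len(P)); print(cv2.boxPoints(r))
```

```text
stem [500.6 233.5  87.7] scale x 5.1
stem [500.7 233.5 111.8] scale x 5.2
stem [500.9 233.5 136.1] scale x 5.4
top stem tip [[501.88642804 232.65369864 140.        ]]
rack ((473.274169921875, 395.54412841796875), (181.31735229492188, 32.000816345214844), 5.600677967071533) 195
[[381.48672 402.62033]
 [384.60983 370.7723 ]
 [565.06165 388.46793]
 [561.9385  420.31595]]
```

View pics/warp.png

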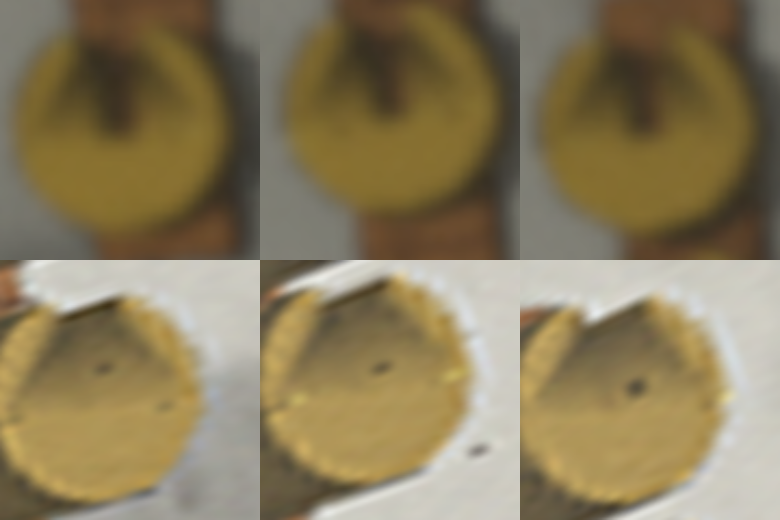

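Top warps: slot ends near the disc centres (118,133), (388,110), (643,130), axis leaning slightly left (yaw about +0.1 to 0.15). The stem is at about (501,233), scale x ≈ +5. First move: around the front of the microscope.

Emit:
step_arm --plan '[{"offset": [26.3, -30.2, 0], "rot": [0, 0, 0], "gripper": 7.5}, {"offset": [26.3, -30.2, 0], "rot": [0, 0, 0], "gripper": 7.5}, {"offset": [26.3, -30.2, 0], "rot": [0, 0, 0], "gripper": 7.5}, {"offset": [26.3, -30.2, 0], "rot": [0, 0, 0], "gripper": 7.5}, {"offset": [26.3, -30.2, 0], "rot": [0, 0, 0], "gripper": 7.5}, {"offset": [26.3, -30.2, 0], "rot": [0, 0, 0], "gripper": 7.5}, {"offset": [26.3, -30.2, 0], "rot": [0, 0, 0], "gripper": 7.5}, {"offset": [26.3, -30.2, 0], "rot": [0, 0, 0], "gripper": 7.5}, {"offset": [32.6, -54.4, 0], "rot": [0, 0, 0], "gripper": 7.5}, {"offset": [32.6, -54.4, 0], "rot": [0, 0, 0], "gripper": 7.5}, {"offset": [32.6, -54.4, 0], "rot": [0, 0, 0], "gripper": 7.5}, {"offset": [32.6, -54.4, 0], "rot": [0, 0, 0], "gripper": 7.5}]' --squeeze 30

```text
time_s: 1.3
eef_pos: [310.2, 50.7, 304.0]
ee_rot: [0.0, 0.992, 0.125, 0.0]
force: [1.7, 0.0, 0.4]
grip_width: 0.876
grip_force: 0.0
```

```bash
cat >> h.py <<'E'
def st():
    s=sense(); q=s["ee_rot"]; M=R.from_quat([q[1],q[2],q[3],q[0]]).as_matrix(); return s,np.array(s["eef_pos"]),M
def rel(*tgts):
    """targets (x,y,z,yaw) -> rows offset cm / rot deg from present pose"""
    s,p,M=st(); print("t",round(s["time_s"],2),"p",p.round(1),"yaw",np.arctan2(M[1,0],M[0,0]).round(4),"tilt",(-M[2,2]).round(5),"F",np.round(s["force"],2),"grip",s["grip_width"],s["grip_force"])
    for x,y,z,a in tgts:
        T=R.from_euler('z',a).as_matrix()@np.diag([1,-1,-1]); print((M.T@(np.array([x,y,z])-p)/10).round(3), np.degrees(R.from_matrix(M.T@T).as_rotvec()).round(2))
E
python3 - <<'E'
from h import *
rel((310,100,300,.1),(340,300,250,.1),(411,391,200,.1))
# numeric slot axis: darkness profile across slot in top view, per weight
t=pickle.load(open("top0.pkl","rb"))
g=cv2.cvtColor(t["color"],cv2.COLOR_RGB2GRAY).astype(np.float32); hsv=cv2.cvtColor(t["color"],cv2.COLOR_RGB2HSV)
mm=.5;n=140
for x0,y0 in((412,391),(472,396),(527.6,404.5)):
    k=(np.arange(n)-n/2)*mm; yy,xx=np.meshgrid(-k,-k)
    P=np.c_[(x0+xx).ravel(),(y0+yy).ravel(),np.full(n*n,32.)]; p=proj(t,P).astype(np.float32).reshape(n,n,2)
    im=cv2.remap(t["color"],p[...,0],p[...,1],cv2.INTER_CUBIC); h=cv2.cvtColor(im,cv2.COLOR_RGB2HSV); G=cv2.cvtColor(im,cv2.COLOR_RGB2GRAY).astype(float)
    m=((h[...,0]>15)&(h[...,0]<35)&(h[...,1]>110)&(h[...,2]>70)).astype(np.uint8)
    c=max(cv2.findContours(m,0,1)[0],key=len); hull=cv2.convexHull(c)[:,0]
    q=np.c_[x0-(hull[:,1]-n/2)*mm,y0-(hull[:,0]-n/2)*mm]; 
    from scipy.optimize import least_squares
    f=least_squares(lambda v:np.hypot(q[:,0]-v[0],q[:,1]-v[1])-v[2],[x0,y0,25],loss='soft_l1').x
    out=[]
    for dx in range(-4,20,3):
        r=int(round(n/2-(f[0]+dx-x0)/mm)); cols=np.where(abs(y0+yy[0]-f[1])<9)[0]; v=G[r-2:r+3,cols].mean(0); w=np.clip(np.percentile(v,60)-v,0,None); out.append((dx,((y0+yy[0][cols]-f[1])*w).sum()/w.sum(),v.min()))
    print(f.round(1),np.round(out,1).tolist())
E
```

```text
t 1.3 p [310.2  50.7 304. ] yaw 0.2501 tilt 1.0 F [1.65 0.04 0.43] grip 0.8758806125726437 0.0
[ 1.205 -4.779  0.399] [ 0.01 -0.04  8.6 ]
[  9.059 -23.416   5.399] [ 0.01 -0.04  8.6 ]
[ 18.187 -30.477  10.403] [ 0.01 -0.04  8.6 ]
[413.1 391.5  25.5] [[-4.0, 2.6, 99.8], [-1.0, 2.7, 73.2], [2.0, 2.7, 55.4], [5.0, 3.0, 51.2], [8.0, 3.5, 50.2], [11.0, 3.8, 47.4], [14.0, 4.2, 48.2], [17.0, 4.8, 50.2]]
[474.8 395.9  25.6] [[-4.0, 3.0, 97.2], [-1.0, 2.6, 72.8], [2.0, 2.9, 57.6], [5.0, 3.6, 55.0], [8.0, 4.2, 52.2], [11.0, 4.6, 49.6], [14.0, 4.8, 49.0], [17.0, 5.2, 53.2]]
[528.7 404.4  25.2] [[-4.0, 2.3, 94.0], [-1.0, 2.1, 70.2], [2.0, 2.3, 56.4], [5.0, 2.8, 55.2], [8.0, 3.6, 53.6], [11.0, 4.0, 51.2], [14.0, 4.7, 50.2], [17.0, 5.1, 56.4]]
```

Emit:
step_arm --plan '[{"offset": [9.0, -23.4, 5], "rot": [0, 0, 7.4], "gripper": 7.5}, {"offset": [9.0, -23.4, 5], "rot": [0, 0, 7.4], "gripper": 7.5}, {"offset": [9.0, -23.4, 5], "rot": [0, 0, 7.4], "gripper": 7.5}, {"offset": [9.0, -23.4, 5], "rot": [0, 0, 7.4], "gripper": 7.5}, {"offset": [9.0, -23.4, 5], "rot": [0, 0, 7.4], "gripper": 7.5}, {"offset": [18.3, -30.4, 13], "rot": [0, 0, 7.4], "gripper": 7.5}, {"offset": [18.3, -30.4, 13], "rot": [0, 0, 7.4], "gripper": 7.5}, {"offset": [18.3, -30.4, 13], "rot": [0, 0, 7.4], "gripper": 7.5}, {"offset": [18.3, -30.4, 13], "rot": [0, 0, 7.4], "gripper": 7.5}, {"offset": [18.3, -30.4, 13], "rot": [0, 0, 7.4], "gripper": 7.5}]'

```text
time_s: 2.3
eef_pos: [412.4, 388.9, 172.4]
ee_rot: [0.001, 0.998, 0.061, -0.001]
force: [-0.3, -0.2, 0.8]
grip_width: 0.877
grip_force: 0.0
```

Run:
```python
from h import *
rel((412.5,391.5,110,.12),(412.5,391.5,85,.12))
```

```text
t 2.3 p [412.4 388.9 172.4] yaw 0.1224 tilt 1.0 F [-0.29 -0.16  0.79] grip 0.8767646531629408 0.0
[ 0.057 -0.267  6.241] [0.07 0.15 0.14]
[ 0.064 -0.27   8.741] [0.07 0.15 0.14]
```

Emit:
step_arm --plan '[{"offset": [0, -0.2, 4], "rot": [0, 0, 0], "gripper": 7.5}, {"offset": [0, -0.2, 7.0], "rot": [0, 0, 0], "gripper": 7.5}, {"offset": [0, -0.2, 8.8], "rot": [0, 0, 0], "gripper": 7.5}, {"offset": [0, -0.2, 8.8], "rot": [0, 0, 0], "gripper": 7.5}, {"offset": [0, -0.2, 8.8], "rot": [0, 0, 0], "gripper": 4.5}, {"offset": [0, -0.2, 8.8], "rot": [0, 0, 0], "gripper": 4.5}, {"offset": [0, -0.2, 8.8], "rot": [0, 0, 0], "gripper": 4.5}, {"offset": [0, -0.2, 8.8], "rot": [0, 0, 0], "gripper": 4.5}, {"offset": [0, -0.2, 8.8], "rot": [0, 0, 0], "gripper": 4.5}]' --squeeze 30

```text
time_s: 3.2
eef_pos: [413.2, 391.2, 88.5]
ee_rot: [-0.001, 0.998, 0.061, 0.002]
force: [-2.0, -0.3, 7.7]
grip_width: 0.57
grip_force: 30.3
```

Run:
```python
from h import *
rel((412.5,391.5,85,.12))
c=capture("side"); cv2.imwrite("pics/g1.png",cv2.resize(c["color"][200:340,210:360,::-1],None,fx=4,fy=4,interpolation=cv2.INTER_CUBIC))
```

```text
t 3.2 p [413.2 391.2  88.5] yaw 0.1216 tilt 0.99999 F [-2.01 -0.34  7.71] grip 0.5697935393184445 30.304181231040275
[-0.065 -0.038  0.354] [-0.1  -0.21  0.09]
```

View pics/g1.png

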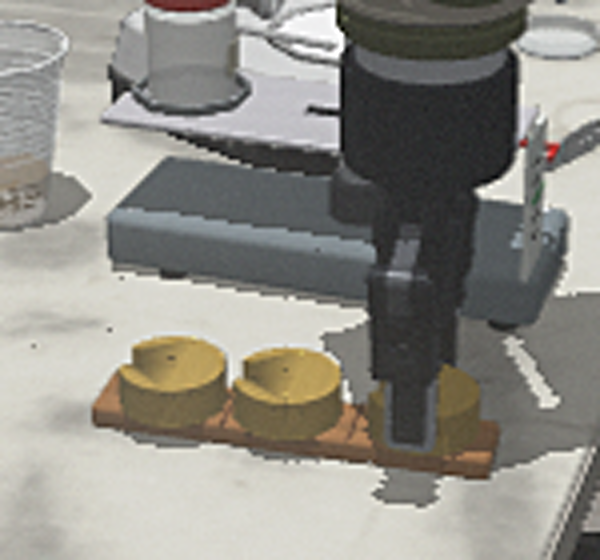

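The gripper holds weight 1 at its waist, tip (410,450) just above the weight's bottom; weights 2 and 3 are undisturbed.

Emit:
step_arm --plan '[{"offset": [0, 0, -4], "rot": [0, 0, 0], "gripper": 4.5}, {"offset": [0, 0, -8], "rot": [0, 0, 0], "gripper": 4.5}, {"offset": [0, 0, -12], "rot": [0, 0, 0], "gripper": 4.5}, {"offset": [0, 0, -13], "rot": [0, 0, 0], "gripper": 4.5}, {"offset": [0, 0, -13], "rot": [0, 0, 0], "gripper": 4.5}, {"offset": [0, 0, -13], "rot": [0, 0, 0], "gripper": 4.5}]'

```text
time_s: 3.85
eef_pos: [411.9, 390.3, 214.5]
ee_rot: [0.001, 0.998, 0.061, -0.001]
force: [-0.6, -0.1, -3.5]
grip_width: 0.572
grip_force: 34.0
```

Run:
```python
from h import *
rel((441,231.5,212,.03),(441,231.5,171,.03))
c=capture("side"); pickle.dump(c,open("l1.pkl","wb"));X=cloud(c)
h=cv2.cvtColor(c["color"],cv2.COLOR_RGB2HSV)
m=((h[...,0]>15)&(h[...,0]<32)&(h[...,1]>110)&(h[...,2]>80)).astype(np.uint8)
n,l,s,ce=cv2.connectedComponentsWithStats(m)
for i in range(1,n):
    if s[i,4]>50: q=X[l==i]; print(s[i],ce[i].round(),np.percentile(q,[2,50,98],axis=0).round(1).tolist())
```

```text
t 3.85 p [411.9 390.3 214.5] yaw 0.1216 tilt 1.0 F [-0.58 -0.12 -3.47] grip 0.5717501388774207 34.04536442365497
[ 0.966 16.113  0.261] [0.07 0.12 5.25]
[ 0.975 16.108  4.361] [0.07 0.12 5.25]
[322 227  10  13  86] [326. 233.] [[386.7, 367.8, 151.7], [396.1, 392.3, 156.6], [407.3, 411.3, 158.0]]
[119 257  23  12 172] [130. 262.] [[750.0, 423.0, 61.1], [769.7, 442.8, 62.8], [787.4, 461.6, 64.2]]
[240 284  26  14 220] [254. 291.] [[505.2, 388.4, 26.7], [522.1, 409.4, 30.6], [545.6, 431.8, 32.1]]
[269 287  26  14 250] [283. 294.] [[450.6, 380.1, 26.6], [470.4, 398.9, 30.7], [494.0, 424.9, 32.5]]
```

Emit:
step_arm --plan '[{"offset": [0.5, 5, 0], "rot": [0, 0, 2], "gripper": 4.5}, {"offset": [0.6, 9, 0], "rot": [0, 0, 4], "gripper": 4.5}, {"offset": [0.8, 13, 0], "rot": [0, 0, 5.3], "gripper": 4.5}, {"offset": [0.9, 16, 0], "rot": [0, 0, 5.3], "gripper": 4.5}, {"offset": [0.9, 16.1, 1], "rot": [0, 0, 5.3], "gripper": 4.5}, {"offset": [0.9, 16.1, 3], "rot": [0, 0, 5.3], "gripper": 4.5}, {"offset": [0.9, 16.1, 4.2], "rot": [0, 0, 5.3], "gripper": 4.5}, {"offset": [0.9, 16.1, 4.2], "rot": [0, 0, 5.3], "gripper": 4.5}, {"offset": [0.9, 16.1, 4.2], "rot": [0, 0, 5.3], "gripper": 4.5}]'

```text
time_s: 4.8
eef_pos: [440.8, 232.4, 173.7]
ee_rot: [0.0, 1.0, 0.015, -0.0]
force: [-0.6, 0.7, -2.9]
grip_width: 0.568
grip_force: 34.1
```

Run:
```python
from h import *
rel((441,231.5,171,.03),(470,232.3,171,.03),(497,233.1,171,.03))
c=capture("side"); cv2.imwrite("pics/s1.png",cv2.resize(c["color"][170:290,230:380,::-1],None,fx=5,fy=5,interpolation=cv2.INTER_CUBIC))
```

```text
t 4.8 p [440.8 232.4 173.7] yaw 0.0298 tilt 1.0 F [-0.58  0.69 -2.86] grip 0.5682392076483938 34.09445199533366
[0.017 0.086 0.269] [ 0.01  0.04 -0.01]
[2.918 0.093 0.266] [ 0.01  0.04 -0.01]
[5.619 0.093 0.264] [ 0.01  0.04 -0.01]
```

View pics/s1.png

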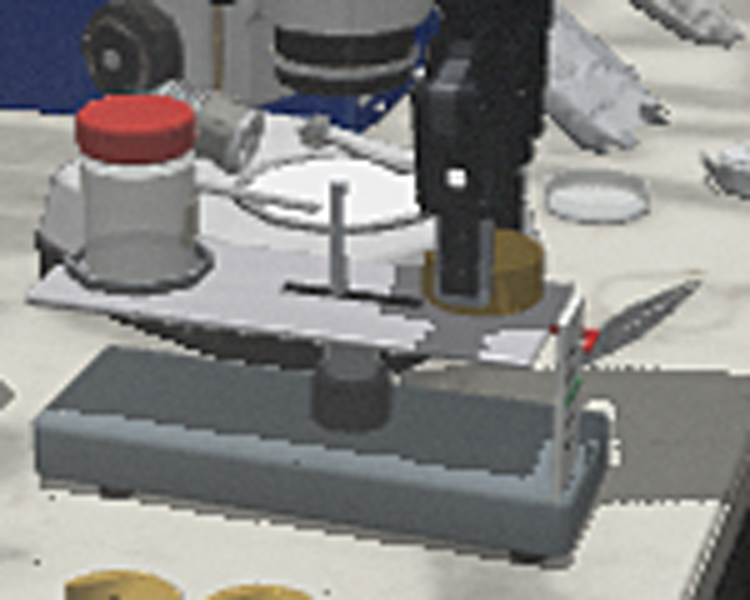

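Weight 1 is held level just over the pan at (485,270); the stem stands ahead at (338,240), its path is free.

Emit:
step_arm --plan '[{"offset": [0, 0.05, 0.3], "rot": [0, 0, 0], "gripper": 4.5}, {"offset": [1, 0.05, 0.3], "rot": [0, 0, 0], "gripper": 4.5}, {"offset": [2, 0.05, 0.3], "rot": [0, 0, 0], "gripper": 4.5}, {"offset": [2.8, 0.05, 0.3], "rot": [0, 0, 0], "gripper": 4.5}, {"offset": [3.3, 0.05, 0.3], "rot": [0, 0, 0], "gripper": 4.5}, {"offset": [3.4, 0.05, 0.3], "rot": [0, 0, 0], "gripper": 4.5}, {"offset": [3.4, 0.05, 0.3], "rot": [0, 0, 0], "gripper": 4.5}]'

```text
time_s: 5.55
eef_pos: [474.9, 232.4, 170.8]
ee_rot: [0.0, 1.0, 0.015, -0.0]
force: [0.0, -0.0, -2.7]
grip_width: 0.572
grip_force: 34.1
```

Emit:
step_arm --plan '[{"offset": [0.2, 0, 0], "rot": [0, 0, 0], "gripper": 4.5}, {"offset": [0.4, 0, 0], "rot": [0, 0, 0], "gripper": 4.5}, {"offset": [0.4, 0, 0], "rot": [0, 0, 0], "gripper": 4.5}]'

```text
time_s: 5.85
eef_pos: [479.1, 232.6, 171.0]
ee_rot: [-0.0, 1.0, 0.015, 0.0]
force: [-1.1, 0.3, -2.9]
grip_width: 0.565
grip_force: 34.1
```

Emit:
step_arm --plan '[{"offset": [0.2, 0, 0], "rot": [0, 0, 0], "gripper": 4.5}, {"offset": [0.4, 0, 0], "rot": [0, 0, 0], "gripper": 4.5}, {"offset": [0.4, 0, 0], "rot": [0, 0, 0], "gripper": 4.5}]'

```text
time_s: 6.15
eef_pos: [482.5, 232.9, 170.6]
ee_rot: [-0.0, 1.0, 0.015, -0.001]
force: [-3.6, 2.1, -2.5]
grip_width: 0.57
grip_force: 34.1
```

Contact at the flare; force +y, so shift left a little.

Emit:
step_arm --plan '[{"offset": [-0.2, 0, 0], "rot": [0, 0, 0], "gripper": 4.5}, {"offset": [-0.2, -0.2, 0], "rot": [0, 0, 0], "gripper": 4.5}, {"offset": [-0.2, -0.2, 0], "rot": [0, 0, 0], "gripper": 4.5}]'

```text
time_s: 6.45
eef_pos: [481.0, 234.8, 171.1]
ee_rot: [0.0, 1.0, 0.015, 0.0]
force: [-0.2, -0.1, -2.9]
grip_width: 0.567
grip_force: 34.1
```

Emit:
step_arm --plan '[{"offset": [0.2, 0, 0], "rot": [0, 0, 0], "gripper": 4.5}, {"offset": [0.3, 0, 0], "rot": [0, 0, 0], "gripper": 4.5}, {"offset": [0.3, 0, 0], "rot": [0, 0, 0], "gripper": 4.5}]'

```text
time_s: 6.75
eef_pos: [484.1, 234.7, 170.9]
ee_rot: [0.0, 1.0, 0.015, 0.0]
force: [0.5, 0.6, -2.4]
grip_width: 0.568
grip_force: 34.1
```

Run:
```python
from h import *
for i in range(1): rel()
```

```text
t 6.75 p [484.1 234.7 170.9] yaw 0.029 tilt 1.0 F [ 0.48  0.62 -2.39] grip 0.5679571181789181 34.08887960045831
```

Emit:
step_arm --plan '[{"offset": [0.2, 0, 0], "rot": [0, 0, 0], "gripper": 4.5}, {"offset": [0.4, 0, 0], "rot": [0, 0, 0], "gripper": 4.5}, {"offset": [0.4, 0, 0], "rot": [0, 0, 0], "gripper": 4.5}]'

```text
time_s: 7.05
eef_pos: [488.1, 234.9, 170.9]
ee_rot: [-0.0, 1.0, 0.015, 0.0]
force: [-0.0, 0.7, -3.1]
grip_width: 0.57
grip_force: 34.1
```

Emit:
step_arm --plan '[{"offset": [0.2, 0, 0], "rot": [0, 0, 0], "gripper": 4.5}, {"offset": [0.3, 0, 0], "rot": [0, 0, 0], "gripper": 4.5}, {"offset": [0.3, 0, 0], "rot": [0, 0, 0], "gripper": 4.5}]'

```text
time_s: 7.35
eef_pos: [491.0, 234.9, 170.9]
ee_rot: [0.0, 1.0, 0.015, 0.0]
force: [-0.2, -0.1, -3.1]
grip_width: 0.568
grip_force: 34.1
```

Emit:
step_arm --plan '[{"offset": [0.15, 0, 0], "rot": [0, 0, 0], "gripper": 4.5}, {"offset": [0.3, 0, 0], "rot": [0, 0, 0], "gripper": 4.5}, {"offset": [0.3, 0, 0], "rot": [0, 0, 0], "gripper": 4.5}]'

```text
time_s: 7.65
eef_pos: [494.0, 235.0, 170.9]
ee_rot: [-0.0, 1.0, 0.015, 0.0]
force: [0.4, -1.3, -2.4]
grip_width: 0.566
grip_force: 34.1
```

Emit:
step_arm --plan '[{"offset": [0.1, 0, 0], "rot": [0, 0, 0], "gripper": 4.5}, {"offset": [0.2, 0, 0], "rot": [0, 0, 0], "gripper": 4.5}, {"offset": [0.2, 0, 0], "rot": [0, 0, 0], "gripper": 4.5}]'

```text
time_s: 7.95
eef_pos: [495.9, 235.1, 170.9]
ee_rot: [-0.0, 1.0, 0.015, 0.0]
force: [0.3, 0.9, -2.7]
grip_width: 0.564
grip_force: 34.1
```

Emit:
step_arm --plan '[{"offset": [0.1, 0, 0], "rot": [0, 0, 0], "gripper": 4.5}, {"offset": [0.2, 0, 0], "rot": [0, 0, 0], "gripper": 4.5}, {"offset": [0.2, 0, 0], "rot": [0, 0, 0], "gripper": 4.5}]'

```text
time_s: 8.25
eef_pos: [498.0, 235.1, 170.9]
ee_rot: [-0.0, 1.0, 0.015, 0.0]
force: [-0.2, 0.4, -3.4]
grip_width: 0.568
grip_force: 34.1
```

Emit:
step_arm --plan '[{"offset": [0.1, 0, 0], "rot": [0, 0, 0], "gripper": 4.5}, {"offset": [0.1, 0, 0], "rot": [0, 0, 0], "gripper": 4.5}]'

```text
time_s: 8.45
eef_pos: [498.9, 235.2, 170.9]
ee_rot: [-0.0, 1.0, 0.015, 0.0]
force: [-0.2, 0.4, -3.2]
grip_width: 0.569
grip_force: 34.1
```

Emit:
step_arm --plan '[{"offset": [0.1, 0, 0], "rot": [0, 0, 0], "gripper": 4.5}, {"offset": [0.1, 0, 0], "rot": [0, 0, 0], "gripper": 4.5}]'

```text
time_s: 8.65
eef_pos: [499.9, 235.2, 170.9]
ee_rot: [-0.0, 1.0, 0.015, 0.0]
force: [-0.5, -0.6, -3.0]
grip_width: 0.568
grip_force: 34.1
```

Emit:
step_arm --plan '[{"offset": [0.1, 0, 0], "rot": [0, 0, 0], "gripper": 4.5}, {"offset": [0.1, 0, 0], "rot": [0, 0, 0], "gripper": 4.5}]'

```text
time_s: 8.85
eef_pos: [500.9, 235.2, 170.9]
ee_rot: [-0.0, 1.0, 0.015, 0.0]
force: [-0.3, 0.1, -3.0]
grip_width: 0.567
grip_force: 34.1
```

Emit:
step_arm --plan '[{"offset": [0.1, 0, 0], "rot": [0, 0, 0], "gripper": 4.5}, {"offset": [0.1, 0, 0], "rot": [0, 0, 0], "gripper": 4.5}]'

```text
time_s: 9.05
eef_pos: [501.8, 235.3, 170.9]
ee_rot: [-0.0, 1.0, 0.015, -0.0]
force: [-0.9, 0.6, -3.4]
grip_width: 0.57
grip_force: 34.1
```

Emit:
step_arm --plan '[{"offset": [0.05, 0, 0], "rot": [0, 0, 0], "gripper": 4.5}, {"offset": [0.05, 0, 0], "rot": [0, 0, 0], "gripper": 4.5}]'

```text
time_s: 9.25
eef_pos: [502.1, 235.3, 170.8]
ee_rot: [0.0, 1.0, 0.015, -0.0]
force: [-1.4, 0.3, -2.7]
grip_width: 0.567
grip_force: 34.1
```

Emit:
step_arm --plan '[{"offset": [0.05, 0, 0], "rot": [0, 0, 0], "gripper": 4.5}, {"offset": [0.05, 0, 0], "rot": [0, 0, 0], "gripper": 4.5}]'

```text
time_s: 9.45
eef_pos: [502.5, 235.3, 170.7]
ee_rot: [0.0, 1.0, 0.015, -0.001]
force: [-3.2, 0.6, -2.7]
grip_width: 0.563
grip_force: 34.1
```

Emit:
step_arm --plan '[{"offset": [0.02, 0, 0], "rot": [0, 0, 0], "gripper": 4.5}, {"offset": [0.02, 0, 0], "rot": [0, 0, 0], "gripper": 4.5}]'

```text
time_s: 9.65
eef_pos: [502.8, 235.3, 170.7]
ee_rot: [0.0, 1.0, 0.015, -0.0]
force: [-4.5, 0.8, -3.3]
grip_width: 0.567
grip_force: 34.1
```

Emit:
step_arm --plan '[{"offset": [-0.08, 0, 0], "rot": [0, 0, 0], "gripper": 4.5}, {"offset": [-0.08, 0, 0.2], "rot": [0, 0, 0], "gripper": 4.5}, {"offset": [-0.08, 0, 0.4], "rot": [0, 0, 0], "gripper": 4.5}, {"offset": [-0.08, 0, 0.6], "rot": [0, 0, 0], "gripper": 4.5}, {"offset": [-0.08, 0, 0.8], "rot": [0, 0, 0], "gripper": 4.5}, {"offset": [-0.08, 0, 0.8], "rot": [0, 0, 0], "gripper": 4.5}]'

```text
time_s: 10.25
eef_pos: [502.2, 235.3, 162.6]
ee_rot: [0.0, 1.0, 0.015, -0.0]
force: [-2.2, 0.1, -1.9]
grip_width: 0.568
grip_force: 34.2
```

Emit:
step_arm --plan '[{"offset": [0, 0, 0.15], "rot": [0, 0, 0], "gripper": 4.5}, {"offset": [0, 0, 0.3], "rot": [0, 0, 0], "gripper": 4.5}, {"offset": [0, 0, 0.3], "rot": [0, 0, 0], "gripper": 4.5}]'

```text
time_s: 10.55
eef_pos: [502.3, 235.3, 159.8]
ee_rot: [-0.0, 1.0, 0.015, 0.0]
force: [-2.8, -0.1, -1.5]
grip_width: 0.569
grip_force: 34.3
```

Emit:
step_arm --plan '[{"offset": [-0.05, 0, 0.1], "rot": [0, 0, 0], "gripper": 4.5}, {"offset": [-0.05, 0, 0.25], "rot": [0, 0, 0], "gripper": 4.5}, {"offset": [-0.05, 0, 0.25], "rot": [0, 0, 0], "gripper": 4.5}]'

```text
time_s: 10.85
eef_pos: [502.0, 235.3, 157.4]
ee_rot: [-0.0, 1.0, 0.015, 0.0]
force: [-0.7, 0.1, -0.0]
grip_width: 0.568
grip_force: 34.3
```

Run:
```python
from h import *
rel()
t=capture("top"); X=cloud(t); h=cv2.cvtColor(t["color"],cv2.COLOR_RGB2HSV)
lid=((h[...,0]<8)|(h[...,0]>172))&(h[...,1]>150)&(h[...,2]>80); lid[:165]=0; lid[200:]=0; lid[:,:215]=0; lid[:,260:]=0
print("lid z",np.median(X[lid][:,2]),lid.sum())
m=np.zeros(lid.shape,bool); m[195:255,222:258]=1; z=X[m][:,2]; z=z[(z>60)&(z<100)]; print("pan z",np.median(z),len(z))
```

```text
t 10.85 p [502.  235.3 157.4] yaw 0.029 tilt 1.0 F [-0.68  0.07 -0.01] grip 0.5683874793741571 34.33098863053601
lid z 152.23122596437787 80
pan z nan 0
  return _methods._mean(a, axis=axis, dtype=dtype,
  ret = ret.dtype.type(ret / rcount)
```

Emit:
step_arm --plan '[{"offset": [0, 0, 0], "rot": [0, 0, 0], "gripper": 5.4}, {"offset": [0, 0, 0], "rot": [0, 0, 0], "gripper": 6.0}, {"offset": [0, 0, 0], "rot": [0, 0, 0], "gripper": 6.2}, {"offset": [0, 0, -1], "rot": [0, 0, 0], "gripper": 6.2}, {"offset": [0, 0, -3], "rot": [0, 0, 0], "gripper": 6.2}, {"offset": [0, 0, -6], "rot": [0, 0, 0], "gripper": 6.2}, {"offset": [-3, -4, -8.5], "rot": [0, 0, 0], "gripper": 7.0}, {"offset": [-3, -8, -9], "rot": [0, 0, 0], "gripper": 7.5}, {"offset": [-3, -13, -8.5], "rot": [0, 0, 0], "gripper": 7.5}, {"offset": [-3, -16, -8], "rot": [0, 0, 0], "gripper": 7.5}, {"offset": [-3, -16, -8], "rot": [0, 0, 0], "gripper": 7.5}]'

```text
time_s: 12.0
eef_pos: [465.9, 397.3, 237.2]
ee_rot: [-0.0, 1.0, 0.016, -0.0]
force: [0.7, -0.8, 0.2]
grip_width: 0.879
grip_force: 0.0
```

Run:
```python
from h import *
c=capture("side"); t=capture("top"); pickle.dump((c,t),open("a1.pkl","wb"))
rel((472.5,397,170,.13),(472.5,397,85,.13))
X=cloud(t); h=cv2.cvtColor(t["color"],cv2.COLOR_RGB2HSV)
lid=((h[...,0]<8)|(h[...,0]>172))&(h[...,1]>150)&(h[...,2]>80); lid[:165]=0; lid[200:]=0; lid[:,:215]=0; lid[:,260:]=0
print("lid z",np.median(X[lid][:,2]),lid.sum())
m=((h[...,0]>15)&(h[...,0]<32)&(h[...,1]>130)&(h[...,2]>70)).astype(np.uint8);m[:195]=0;m[265:]=0;m[:,:218]=0;m[:,262:]=0
cs=cv2.findContours(m,0,2)[0]
if cs:
    (x,y),r=cv2.minEnclosingCircle(max(cs,key=len)); z=np.median(X[m>0][:,2]); print("w1",onplane(t,[x,y],z),r,m.sum())
    P=X[m>0]; print("tilt",np.linalg.lstsq(np.c_[P[:,:2]-P[:,:2].mean(0),np.ones(len(P))],P[:,2],rcond=None)[0])
A=cv2.resize(c["color"][170:290,230:380,::-1],(600,480),interpolation=cv2.INTER_CUBIC)
cv2.imwrite("pics/a1.png",A)
```

```text
t 12.1 p [466.9 394.4 237.7] yaw 0.0301 tilt 1.0 F [ 0.32 -1.   -0.39] grip 0.8792752648732841 0.0
[ 0.567 -0.24   6.77 ] [ 0.01 -0.01 -5.72]
[ 0.566 -0.242 15.27 ] [ 0.01 -0.01 -5.72]
lid z 151.68983802221544 349
w1 [[500.76903119 232.55776129 100.3470426 ]] 10.606701850891113 255
tilt [ -3.92694936  -1.83345529 110.97409763]
```

View pics/a1.png

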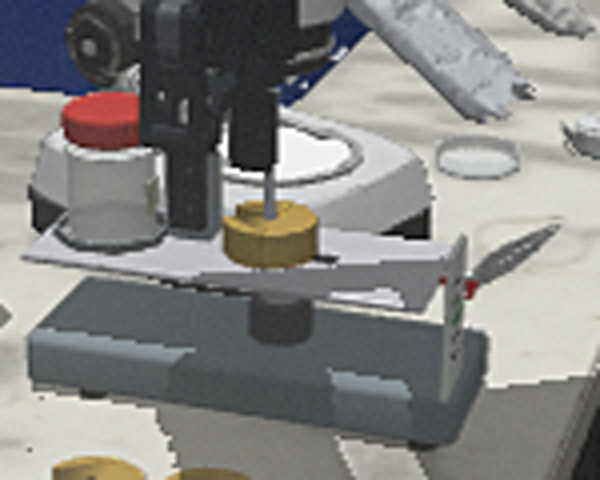

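Weight 1 lies flat round the stem at (270,235); the pointer (470,290) is still above the green mark (458,310), so pan ≈14.7 mm: a second weight is needed.

Emit:
step_arm --plan '[{"offset": [0.6, -0.2, 5], "rot": [0, 0, -6.9], "gripper": 7.5}, {"offset": [0.6, -0.2, 9], "rot": [0, 0, -6.9], "gripper": 7.5}, {"offset": [0.6, -0.2, 12], "rot": [0, 0, -6.9], "gripper": 7.5}, {"offset": [0.6, -0.2, 14], "rot": [0, 0, -6.9], "gripper": 7.5}, {"offset": [0.6, -0.2, 15.2], "rot": [0, 0, -6.9], "gripper": 7.5}, {"offset": [0.6, -0.2, 15.2], "rot": [0, 0, -6.9], "gripper": 7.5}, {"offset": [0.6, -0.2, 15.2], "rot": [0, 0, -6.9], "gripper": 4.5}, {"offset": [0.6, -0.2, 15.2], "rot": [0, 0, -6.9], "gripper": 4.5}, {"offset": [0.6, -0.2, 15.2], "rot": [0, 0, -6.9], "gripper": 4.5}, {"offset": [0.6, -0.2, 15.2], "rot": [0, 0, -6.9], "gripper": 4.5}, {"offset": [0.6, -0.2, 15.2], "rot": [0, 0, -6.9], "gripper": 4.5}]'

```text
time_s: 13.2
eef_pos: [473.8, 396.9, 87.4]
ee_rot: [-0.001, 0.997, 0.075, 0.002]
force: [-0.3, 0.1, 5.8]
grip_width: 0.571
grip_force: 31.1
```

Run:
```python
from h import *
rel((440.5,233.4,223,.03))
```

```text
t 13.2 p [473.8 396.9  87.4] yaw 0.1495 tilt 0.99999 F [-0.3   0.08  5.79] grip 0.5706192681812124 31.118421317639307
[ -5.683  15.656 -13.594] [-0.08 -0.19  6.85]
```

Emit:
step_arm --plan '[{"offset": [0, 0, -4], "rot": [0, 0, 0], "gripper": 4.5}, {"offset": [0, 0, -8], "rot": [0, 0, 0], "gripper": 4.5}, {"offset": [0, 0, -12], "rot": [0, 0, 0], "gripper": 4.5}, {"offset": [-1, 2, -13.6], "rot": [0, 0, 1], "gripper": 4.5}, {"offset": [-3, 6, -13.6], "rot": [0, 0, 3], "gripper": 4.5}, {"offset": [-4, 10, -13.6], "rot": [0, 0, 5], "gripper": 4.5}, {"offset": [-5, 13, -13.6], "rot": [0, 0, 6.9], "gripper": 4.5}, {"offset": [-5.7, 15.6, -13.6], "rot": [0, 0, 6.9], "gripper": 4.5}, {"offset": [-5.7, 15.6, -13.6], "rot": [0, 0, 6.9], "gripper": 4.5}, {"offset": [-5.7, 15.6, -13.6], "rot": [0, 0, 6.9], "gripper": 4.5}]'

```text
time_s: 14.2
eef_pos: [440.0, 233.6, 222.0]
ee_rot: [-0.0, 1.0, 0.014, 0.0]
force: [-0.5, 0.5, -3.5]
grip_width: 0.568
grip_force: 33.6
```

Run:
```python
from h import *
rel((440.5,233.4,179,.03),(473,234.4,179,.03))
```

```text
t 14.2 p [440.  233.6 222. ] yaw 0.0282 tilt 1.0 F [-0.48  0.48 -3.46] grip 0.568387249876126 33.629587165860926
[0.048 0.022 4.296] [-0.02 -0.05 -0.1 ]
[3.3   0.014 4.298] [-0.02 -0.05 -0.1 ]
```

Emit:
step_arm --plan '[{"offset": [0, 0, 2.5], "rot": [0, 0, 0], "gripper": 4.5}, {"offset": [0, 0, 4.2], "rot": [0, 0, 0], "gripper": 4.5}, {"offset": [0, 0, 4.3], "rot": [0, 0, 0], "gripper": 4.5}, {"offset": [0.8, 0, 4.3], "rot": [0, 0, 0], "gripper": 4.5}, {"offset": [1.8, 0, 4.3], "rot": [0, 0, 0], "gripper": 4.5}, {"offset": [2.8, 0, 4.3], "rot": [0, 0, 0], "gripper": 4.5}, {"offset": [3.3, 0, 4.3], "rot": [0, 0, 0], "gripper": 4.5}, {"offset": [3.5, 0, 4.3], "rot": [0, 0, 0], "gripper": 4.5}, {"offset": [3.5, 0, 4.3], "rot": [0, 0, 0], "gripper": 4.5}]'

```text
time_s: 15.1
eef_pos: [475.1, 234.7, 178.4]
ee_rot: [0.0, 1.0, 0.014, -0.0]
force: [-0.1, -0.6, -2.6]
grip_width: 0.568
grip_force: 33.6
```

Emit:
step_arm --plan '[{"offset": [0.2, 0, 0], "rot": [0, 0, 0], "gripper": 4.5}, {"offset": [0.4, 0, 0], "rot": [0, 0, 0], "gripper": 4.5}, {"offset": [0.4, 0, 0], "rot": [0, 0, 0], "gripper": 4.5}]'

```text
time_s: 15.4
eef_pos: [479.0, 234.9, 178.5]
ee_rot: [-0.0, 1.0, 0.015, 0.0]
force: [-0.7, -0.3, -3.4]
grip_width: 0.567
grip_force: 33.6
```

Emit:
step_arm --plan '[{"offset": [0.2, 0, 0], "rot": [0, 0, 0], "gripper": 4.5}, {"offset": [0.4, 0, 0], "rot": [0, 0, 0], "gripper": 4.5}, {"offset": [0.4, 0, 0], "rot": [0, 0, 0], "gripper": 4.5}]'

```text
time_s: 15.7
eef_pos: [483.1, 235.0, 178.4]
ee_rot: [-0.0, 1.0, 0.015, 0.0]
force: [-0.4, -0.7, -2.6]
grip_width: 0.569
grip_force: 33.6
```

Emit:
step_arm --plan '[{"offset": [0.2, 0, 0], "rot": [0, 0, 0], "gripper": 4.5}, {"offset": [0.4, 0, 0], "rot": [0, 0, 0], "gripper": 4.5}, {"offset": [0.4, 0, 0], "rot": [0, 0, 0], "gripper": 4.5}]'

```text
time_s: 16.0
eef_pos: [487.1, 235.1, 178.4]
ee_rot: [-0.0, 1.0, 0.015, 0.0]
force: [0.5, -0.4, -3.2]
grip_width: 0.562
grip_force: 33.6
```

Emit:
step_arm --plan '[{"offset": [0.2, 0, 0], "rot": [0, 0, 0], "gripper": 4.5}, {"offset": [0.4, 0, 0], "rot": [0, 0, 0], "gripper": 4.5}, {"offset": [0.4, 0, 0], "rot": [0, 0, 0], "gripper": 4.5}]'

```text
time_s: 16.3
eef_pos: [491.1, 235.2, 178.4]
ee_rot: [-0.0, 1.0, 0.015, 0.0]
force: [1.1, 0.0, -3.7]
grip_width: 0.568
grip_force: 33.6
```

Emit:
step_arm --plan '[{"offset": [0.15, 0, 0], "rot": [0, 0, 0], "gripper": 4.5}, {"offset": [0.3, 0, 0], "rot": [0, 0, 0], "gripper": 4.5}, {"offset": [0.3, 0, 0], "rot": [0, 0, 0], "gripper": 4.5}]'

```text
time_s: 16.6
eef_pos: [494.0, 235.3, 178.4]
ee_rot: [-0.0, 1.0, 0.015, 0.0]
force: [-0.5, 0.7, -2.9]
grip_width: 0.568
grip_force: 33.6
```

Emit:
step_arm --plan '[{"offset": [0.1, 0, 0], "rot": [0, 0, 0], "gripper": 4.5}, {"offset": [0.2, 0, 0], "rot": [0, 0, 0], "gripper": 4.5}, {"offset": [0.2, 0, 0], "rot": [0, 0, 0], "gripper": 4.5}]'

```text
time_s: 16.9
eef_pos: [496.0, 235.4, 178.4]
ee_rot: [-0.0, 1.0, 0.015, 0.0]
force: [0.6, -1.2, -2.6]
grip_width: 0.566
grip_force: 33.6
```

Emit:
step_arm --plan '[{"offset": [0.1, 0, 0], "rot": [0, 0, 0], "gripper": 4.5}, {"offset": [0.15, 0, 0], "rot": [0, 0, 0], "gripper": 4.5}, {"offset": [0.15, 0, 0], "rot": [0, 0, 0], "gripper": 4.5}]'

```text
time_s: 17.2
eef_pos: [497.4, 235.4, 178.4]
ee_rot: [-0.0, 1.0, 0.015, 0.0]
force: [-0.3, 0.1, -3.9]
grip_width: 0.567
grip_force: 33.6
```

Emit:
step_arm --plan '[{"offset": [0.1, 0, 0], "rot": [0, 0, 0], "gripper": 4.5}, {"offset": [0.1, 0, 0], "rot": [0, 0, 0], "gripper": 4.5}]'

```text
time_s: 17.4
eef_pos: [498.5, 235.4, 178.4]
ee_rot: [0.0, 1.0, 0.015, 0.0]
force: [0.6, -1.0, -2.8]
grip_width: 0.57
grip_force: 33.6
```

Emit:
step_arm --plan '[{"offset": [0.1, 0, 0], "rot": [0, 0, 0], "gripper": 4.5}, {"offset": [0.1, 0, 0], "rot": [0, 0, 0], "gripper": 4.5}]'

```text
time_s: 17.6
eef_pos: [499.5, 235.5, 178.4]
ee_rot: [-0.0, 1.0, 0.015, 0.0]
force: [0.8, -0.0, -2.6]
grip_width: 0.569
grip_force: 33.6
```

Emit:
step_arm --plan '[{"offset": [0.06, 0, 0], "rot": [0, 0, 0], "gripper": 4.5}, {"offset": [0.06, 0, 0], "rot": [0, 0, 0], "gripper": 4.5}]'

```text
time_s: 17.8
eef_pos: [500.0, 235.5, 178.4]
ee_rot: [-0.0, 1.0, 0.015, 0.0]
force: [-1.0, -0.2, -3.2]
grip_width: 0.57
grip_force: 33.6
```

Emit:
step_arm --plan '[{"offset": [0.06, 0, 0], "rot": [0, 0, 0], "gripper": 4.5}, {"offset": [0.06, 0, 0], "rot": [0, 0, 0], "gripper": 4.5}]'

```text
time_s: 18.0
eef_pos: [500.6, 235.5, 178.4]
ee_rot: [-0.0, 1.0, 0.015, -0.0]
force: [0.8, 0.4, -3.7]
grip_width: 0.568
grip_force: 33.6
```

Emit:
step_arm --plan '[{"offset": [0.05, 0, 0], "rot": [0, 0, 0], "gripper": 4.5}, {"offset": [0.05, 0, 0], "rot": [0, 0, 0], "gripper": 4.5}]'

```text
time_s: 18.2
eef_pos: [500.9, 235.5, 178.3]
ee_rot: [0.0, 1.0, 0.015, -0.0]
force: [-1.3, -0.2, -1.7]
grip_width: 0.569
grip_force: 33.6
```

Emit:
step_arm --plan '[{"offset": [0.05, 0, 0], "rot": [0, 0, 0], "gripper": 4.5}, {"offset": [0.05, 0, 0], "rot": [0, 0, 0], "gripper": 4.5}]'

```text
time_s: 18.4
eef_pos: [501.3, 235.5, 178.2]
ee_rot: [0.0, 1.0, 0.015, -0.001]
force: [-2.5, -0.3, -2.5]
grip_width: 0.569
grip_force: 33.6
```

Emit:
step_arm --plan '[{"offset": [0.05, 0, 0], "rot": [0, 0, 0], "gripper": 4.5}, {"offset": [0.05, 0, 0], "rot": [0, 0, 0], "gripper": 4.5}]'

```text
time_s: 18.6
eef_pos: [501.7, 235.6, 178.2]
ee_rot: [0.0, 1.0, 0.015, -0.001]
force: [-5.1, -0.6, -2.5]
grip_width: 0.568
grip_force: 33.6
```

Emit:
step_arm --plan '[{"offset": [-0.12, 0, 0], "rot": [0, 0, 0], "gripper": 4.5}, {"offset": [-0.12, 0, 0.2], "rot": [0, 0, 0], "gripper": 4.5}, {"offset": [-0.12, 0, 0.4], "rot": [0, 0, 0], "gripper": 4.5}, {"offset": [-0.12, 0, 0.6], "rot": [0, 0, 0], "gripper": 4.5}, {"offset": [-0.12, 0, 0.8], "rot": [0, 0, 0], "gripper": 4.5}, {"offset": [-0.12, 0, 0.8], "rot": [0, 0, 0], "gripper": 4.5}]'

```text
time_s: 19.2
eef_pos: [501.0, 235.5, 170.2]
ee_rot: [-0.0, 1.0, 0.015, 0.0]
force: [-2.1, 0.5, -1.1]
grip_width: 0.569
grip_force: 33.8
```

Emit:
step_arm --plan '[{"offset": [0, 0, 0.15], "rot": [0, 0, 0], "gripper": 4.5}, {"offset": [0, 0, 0.3], "rot": [0, 0, 0], "gripper": 4.5}, {"offset": [0, 0, 0.3], "rot": [0, 0, 0], "gripper": 4.5}, {"offset": [0, 0, 0.3], "rot": [0, 0, 0], "gripper": 4.5}]'

```text
time_s: 19.6
eef_pos: [501.0, 235.5, 167.5]
ee_rot: [-0.0, 1.0, 0.015, 0.0]
force: [-1.7, -1.0, -0.2]
grip_width: 0.57
grip_force: 33.9
```

Emit:
step_arm --plan '[{"offset": [-0.03, 0, 0.1], "rot": [0, 0, 0], "gripper": 4.5}, {"offset": [-0.03, 0, 0.1], "rot": [0, 0, 0], "gripper": 4.5}, {"offset": [-0.03, 0, 0.1], "rot": [0, 0, 0], "gripper": 5.4}, {"offset": [-0.03, 0, 0.1], "rot": [0, 0, 0], "gripper": 6.0}, {"offset": [-0.03, 0, 0.1], "rot": [0, 0, 0], "gripper": 6.2}, {"offset": [0, 0, -1], "rot": [0, 0, 0], "gripper": 6.2}, {"offset": [0, 0, -3], "rot": [0, 0, 0], "gripper": 6.2}, {"offset": [0, 0, -6], "rot": [0, 0, 0], "gripper": 6.2}, {"offset": [-3, -4, -8.5], "rot": [0, 0, 0], "gripper": 6.2}, {"offset": [-6, -8, -9], "rot": [0, 0, 0], "gripper": 6.2}, {"offset": [-10, -13, -9], "rot": [0, 0, 0], "gripper": 6.2}, {"offset": [-14, -16, -9], "rot": [0, 0, 0], "gripper": 6.2}]'

```text
time_s: 20.8
eef_pos: [370.2, 380.6, 258.6]
ee_rot: [-0.001, 1.0, 0.014, 0.001]
force: [0.4, 0.4, -0.1]
grip_width: 0.726
grip_force: 0.0
```

Emit:
step_arm --plan '[{"offset": [-3, 0, 0], "rot": [0, 0, 0], "gripper": 6.2}, {"offset": [-4, 0, 0], "rot": [0, 0, 0], "gripper": 6.2}, {"offset": [-4, 0, 0], "rot": [0, 0, 0], "gripper": 6.2}, {"offset": [-4, 0, 0], "rot": [0, 0, 0], "gripper": 6.2}, {"offset": [-4, 0, 0], "rot": [0, 0, 0], "gripper": 6.2}, {"offset": [-4, 0, 0], "rot": [0, 0, 0], "gripper": 6.2}]'

```text
time_s: 21.4
eef_pos: [332.2, 377.6, 257.2]
ee_rot: [0.0, 1.0, 0.014, -0.0]
force: [0.4, -0.3, -0.7]
grip_width: 0.726
grip_force: 0.0
```

Run:
```python
from h import *
c=capture("side"); t=capture("top"); rel()
X=cloud(t); h=cv2.cvtColor(t["color"],cv2.COLOR_RGB2HSV)
lid=((h[...,0]<8)|(h[...,0]>172))&(h[...,1]>150)&(h[...,2]>80); lid[:165]=0; lid[200:]=0; lid[:,:215]=0; lid[:,260:]=0
print("lid z",np.median(X[lid][:,2]),lid.sum())
m=((h[...,0]>15)&(h[...,0]<32)&(h[...,1]>130)&(h[...,2]>70)).astype(np.uint8);m[:195]=0;m[265:]=0;m[:,:218]=0;m[:,262:]=0
(x,y),r=cv2.minEnclosingCircle(max(cv2.findContours(m,0,2)[0],key=len)); z=np.median(X[m>0][:,2]); print("w2",onplane(t,[x,y],z),r,m.sum())
A=cv2.resize(c["color"][180:320,230:380,::-1],(600,560),interpolation=cv2.INTER_CUBIC)
cv2.imwrite("pics/a2.png",A)
```

```text
t 21.5 p [331.8 377.7 257.2] yaw 0.0282 tilt 1.0 F [0.09 0.65 0.13] grip 0.7229964246408366 0.0
lid z 141.93676242249637 344
w2 [[501.19573715 232.21754962 110.60227533]] 10.3383150100708 242
```

View pics/a2.png

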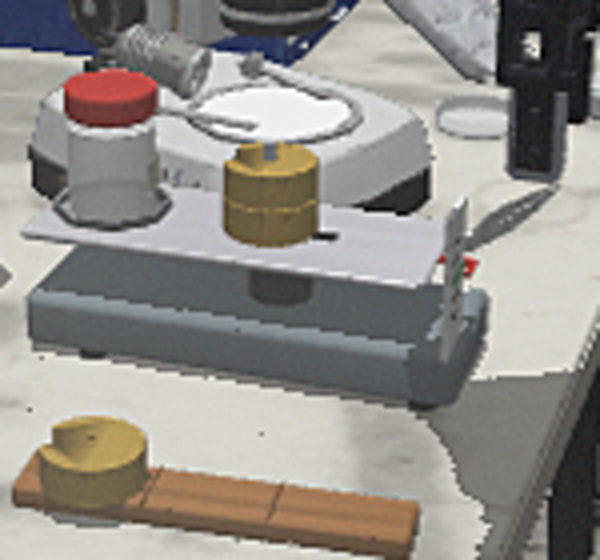

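Both weights are stacked flat and concentric round the stem at (270,195), and the pointer (458,268) is at or past the green mark. The pan has dropped 19.7 mm in total and is about 24.5 mm down. The spare weight is still on the rack.

```bash
python3 -c "
from rig import *
print(finish_job())"
```

```text
the job is handed in; nothing more can be done
None
```

I slid two weights level onto the stem and handed the job in at about 21.5 s. The pan sits about 24.5 mm down, past the green mark and within the 19.5–30.5 mm limits; the third weight is still on the rack, and the strongest wrist-force reading while feeling for the stem was about 5 N. I have not seen the judge's result.

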